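# Turn a potted module over in the clamshell turnover fixture

### The arm

A 6-joint arm with a two-finger parallel gripper is mounted at the origin on a cart in front of the work surface, level with it; the furniture and walls round the work are solid. World frame = base frame: x ahead of the robot, y to its left, z up, the work surface at z = 0. Lengths are in m, angles in rad, forces in N, time in s.
With the tool pointing down it reaches from about 0.35 to 0.975 m from the base axis. Payload 7.1 kg.
Tool frame: the origin (TCP) lies at the very end of the fingers, on their centre line; the grasp point (between the pads) lies bot.tcp_to_grasp behind it (bot.tcp_to_grasp is the distance from the TCP to the grasp point, in m); z points along the fingers, y is the line along which they close (so a half turn about z gives the same grasp; the last joint's range is limited). The gripper opens to 88 mm and grips with 3 to 60 N. Pads are 20 mm wide; open, the fingers measure 115 mm over their backs; the gripper's body (75 mm by 178 mm) begins 61 mm behind the grasp point.
Start: joints at [-1.367, 0.423, 1.63, -0, 1.089, -0.019], TCP at [0.138, -0.61, 0.223] pointing down, gripper open.
Joint ranges: [-3, 3], [-0.9, 2.11], [0.09, 2.58], [-1.31, 4.45], [0.11, 2.69], [-2.54, 2.54]. Speed limits (rad/s): [2.39, 2.39, 3.01, 3.14, 3.14, 3.14].

### API

Orientations are given as a unit quaternion [w, x, y, z].
In Python, from cell import bot gives the robot as it stands.
- The arm moves only by the tool servo_tool, never from a script. Its argument "series" is text: rows parted by semicolons, each of 7 numbers parted by spaces: the turn, a rotation vector about the tool's x, y, z in rad, then the shift along the tool's x, y, z in cm, then the gripper command: -1 is shut, 1 is fully open, values between are in proportion. A call has exactly 5 rows; each row shifts and turns the commanded pose from where the row before left it, along the tool's axes as they then stand; what a row does not reach is not made up. A row lasts 1/8 s, in which the tool goes at most 62.5 mm and 10.7 degrees, less where a joint would pass 70% of its speed; a pose out of reach is approached as far as the arm can. A call with a gripper value outside its range is refused whole. The fingers move at their own pace and stop on an object; "force" is the grip in N (left out, the last holds). Time passes only in rows, so rows that do not move let the fingers close, or fill a call up. It gives the time, the measured TCP pose, the force, the opening and the grip force at its end, in the units of the state.
- bot.observe(): the state, without advancing time (a new reading comes with each control period).
- bot.read_camera(name): name is "scene" or "top"; returns a dict with "image" (420x560x3 uint8, red, green, blue), "mtx" (3x3 intrinsics, pixels), "dist_coeffs" ([k1, k2, p1, p2, k3] as OpenCV has them; the pictures are not rectified), "rvec" (rotation vector, rad) and "tvec" (3), from world to camera coordinates, as OpenCV has them. Camera axes: x right, y down, z forward; pixel columns grow to the right and rows downward; lengths in m; the calibration is good to about 2 mm. A picture is of the moment at which its call begins. There is no depth.
- bot.finish_job(): hands the job in; it is judged then, once.
The state is a dict: "time": time; "q": joint angles; "dq": joint speeds; "tau": joint torques, N m; "eef_pos": TCP position; "tool_rot": TCP orientation; "contact_force": force on the tool from outside, world axes, zero at the start; "wrist_torque": the same for the moment, N m; "finger_gap": finger opening in m; "finger_force": force on a finger pad.
Only numpy, scipy, OpenCV 4.12 (cv2) and the standard library are available. Lean on these libraries where they do the work, as an engineer would, in place of code of your own. Each camera call takes 0.05 s, during which the arm holds its last target. There are 200 camera calls.

### The job

Turn the potted module upside down with the turnover fixture: lay it right side up in the pocket of the open swinging tray, then lift the tray by its bar, swing it all the way over and close it on the fixed half, so that the module ends upside down on the landing blocks under the closed tray. Let go of everything; the grey enclosure and the cell pack lying about are not wanted.

Things in the scene. Friction and masses are not known exactly. Their poses are not given: they have to be found in the camera images.
- module_center (a point): Centre of the potted module: a long plain brick, 40 x 100 x 26 mm high, about 0.1 kg, solid casing with a pale strip along one side and two small screws in its top; loose, right side up on the worktop. x along its 40 mm width (grasp across it), y along its length, z out of its top. Not wanted: a wider grey lidded enclosure (56 x 95 x 32) and a low rounded cell pack (64 x 36 x 18).
- turnover_fixture: Metal clamshell fixture, fixed. Origin on the worktop below the middle of the hinge axis (level, along x, 48 mm up); +y to the open tray, -y to the fixed half: two blocks at |x| 30-58, y -68 to 0, level tops 56 mm above the worktop, a gap between. The module ends lying across both, its centre at y -28 to -48, z 69. Hinge posts at |x| 66-74, 57 mm high. Base plate 152 x 148 x 5.
- tray_pocket (a point): Middle of the swinging tray's pocket floor; with the tray open at fixture x 0, y 38, z 11 mm. Pocket 118 mm along x, 60 along y, 28 deep, rim flared 4 mm; walls 5-6 mm. The long walls are missing for |x| < 30 mm, where the floor is two 10 mm strips at y 18-28 and 48-58: room for a finger on each side of the module, down to 5 mm above the worktop. The module's length goes along x, either way round.
- leaf_bar (a point): Middle of the tray's lifting bar: round, 10 mm thick, 100 mm long, parallel to the hinge axis and 118 mm from it, on an arm at each end; 48 mm above the worktop with the tray open or closed. Here it is free all round (40 mm to the tray's outer wall, 43 mm under it): pinch it from above, fingers closing along fixture y; it turns in the grip as the tray swings.
- leaf (a joint): Swing of the tray (rad): 0 open, flat on the +y side, pocket up; 1.57 upright; 3.14 closed on the fixed half, pocket down (stop). Bar at fixture y = 118 cos(angle), z = 48 + 118 sin(angle) mm. Tray 0.3 kg, light damped hinge: below about 1.0 it sinks open, past about 2.2 it sinks shut. In the swing the module slides by itself from tray to blocks; after closing it has 3 mm play above.
Things that resemble listed ones, but are neither listed nor needed, are in the scene too. Of the things that look like the part that bears module_center, take the one that is nearest to the robot's base at the start.

How it is judged:
By the outcome, as a careful person would: the job done as asked, in the order asked, and still so for the second after the job is handed in, with the robot touching nothing.
It also fails if it takes over 58 s, if anything falls off the work surface, if the arm or the gripper's body presses on something with over 40 N, if the wrist force passes 120 N, or if a joint passes its speed limit or range.

## Working session

There is one attempt and no reset: what is moved stays moved. The work goes in short steps, Python scripts to look and compute and a tool call to move; the robot and the scene stay as the last step left them, time stands still between calls to the robot, and variables do not carry over. Pictures are saved under pics/ and viewed, at most 10 in all, crops included, and the job is handed in when it is done.

Besides the shell and the picture viewer there is one more tool, called after ">>>" in YAML: its name, and indented under it one key for each argument. servo_tool: Moves the arm, as the interface text tells. Its arguments: {"type":"object","properties":{"series":{"type":"string"},"force":{"type":"number"}},"required":["series"]}

```bash
mkdir -p pics; ls
python3 - <<'E'
from cell import bot
import cv2
for n in("top","scene"):
    c=bot.read_camera(n); cv2.imwrite(f"pics/{n}0.png",cv2.resize(c["image"][:,:,::-1],(784,588),interpolation=cv2.INTER_CUBIC))
    print(n,c["mtx"].tolist(),c["dist_coeffs"],c["rvec"],c["tvec"])
print(bot.observe(),bot.tcp_to_grasp)
E
```

```text
pics
top [[464.88381580668545, 0.0, 280.2541305809478], [0.0, 464.88381580668545, 212.20778128221713], [0.0, 0.0, 1.0]] [0.01178008 0.         0.         0.         0.        ] [ 2.05723406 -2.15624819  0.23083825] [0.16504315 0.47406813 1.63698591]
scene [[488.40582086733866, 0.0, 272.31817524846866], [0.0, 488.40582086733866, 206.0455152145771], [0.0, 0.0, 1.0]] [-0.04975864  0.          0.          0.          0.        ] [ 0.73124439 -2.57084239  1.13716118] [0.48953777 0.12420387 1.53555559]
{'time': 0.1, 'q': array([-1.36699947e+00,  4.23775670e-01,  1.63061771e+00,  3.79677974e-05,
        1.08857563e+00, -1.90011657e-02]), 'dq': array([ 1.33254312e-03, -2.09658717e-04, -2.79054518e-03,  5.94519594e-04,
       -3.94043971e-04, -5.93986573e-05]), 'tau': array([-2.25538038e-04, -5.45610452e+01, -2.74325663e+01,  6.45580678e-02,
        1.88889646e-02, -3.37231802e-05]), 'eef_pos': array([ 0.13803244, -0.60905204,  0.22197077]), 'tool_rot': array([-6.86797818e-04,  9.93802289e-01,  1.11159962e-01, -4.67547713e-05]), 'contact_force': array([-0.38044322,  0.08393921, -0.02158501]), 'wrist_torque': array([-0.00117469, -0.02897101, -0.02173168]), 'finger_force': 0.0, 'finger_gap': 0.08773512963219735} 0.0187
```

View pics/top0.png

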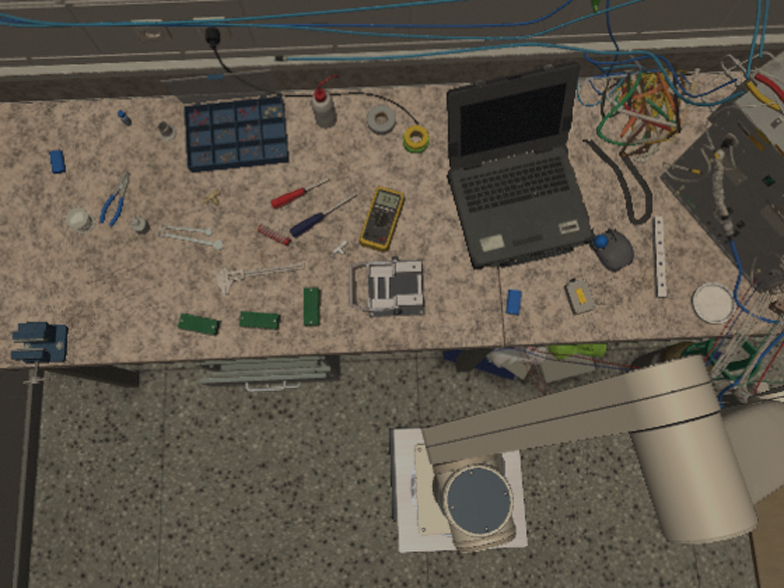

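View pics/scene0.png

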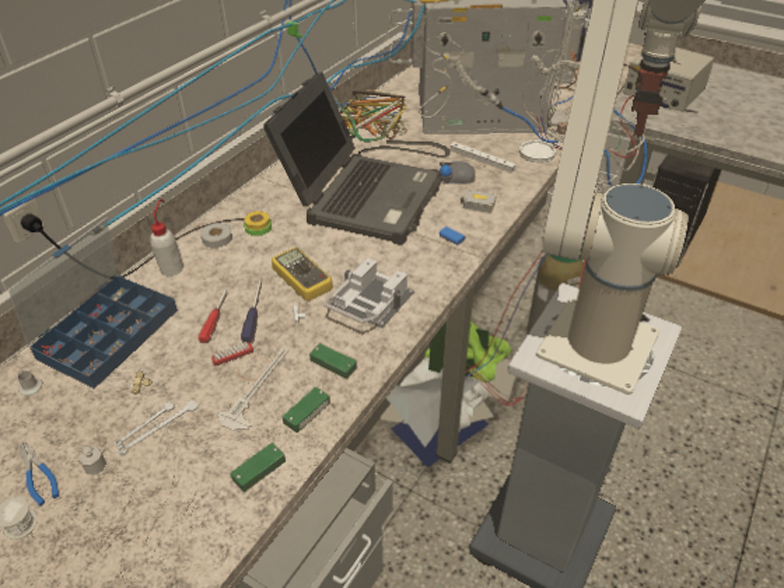

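```bash
cat > h.py <<'E'
from cell import bot
import cv2, numpy as np
def load(n): return bot.read_camera(n)
def proj(c,P): return cv2.projectPoints(np.float64(P).reshape(-1,3),c["rvec"],c["tvec"],c["mtx"],c["dist_coeffs"])[0].reshape(-1,2)
def ray(c,uv,z):
    n=cv2.undistortPoints(np.float64(uv).reshape(-1,1,2),c["mtx"],c["dist_coeffs"]).reshape(-1,2)
    R=cv2.Rodrigues(c["rvec"])[0]; C=-R.T@np.ravel(c["tvec"])
    d=np.c_[n,np.ones(len(n))]@R
    z=np.broadcast_to(z,len(n))
    return C+d*((z-C[2])/d[:,2])[:,None]
def crop(c,x0,y0,x1,y1,s,name,lines=()):
    im=cv2.resize(np.ascontiguousarray(c["image"][y0:y1,x0:x1,::-1]),None,fx=s,fy=s,interpolation=cv2.INTER_CUBIC)
    for P,col in lines:
        p=((proj(c,P)-[x0,y0]+.5)*s).astype(np.int32); cv2.polylines(im,[p],False,col,1)
    cv2.imwrite(name,im)
E
python3 - <<'E'
from h import *
c=load("top"); crop(c,200,175,320,245,6,"pics/t1.png")
c=load("scene"); crop(c,210,180,302,280,6,"pics/s1.png")
E
```

```text
(no output)
```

View pics/t1.png

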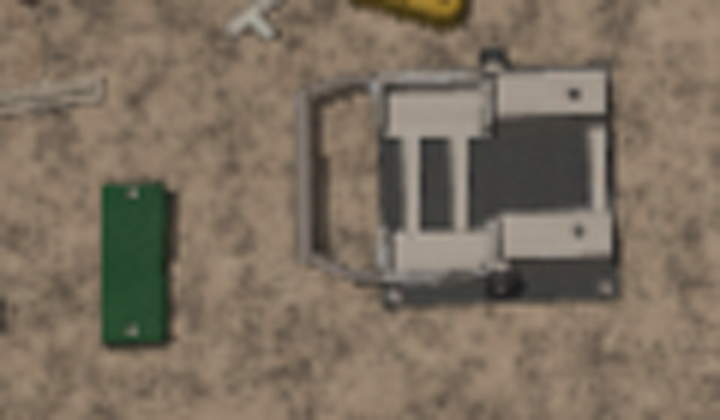

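View pics/s1.png

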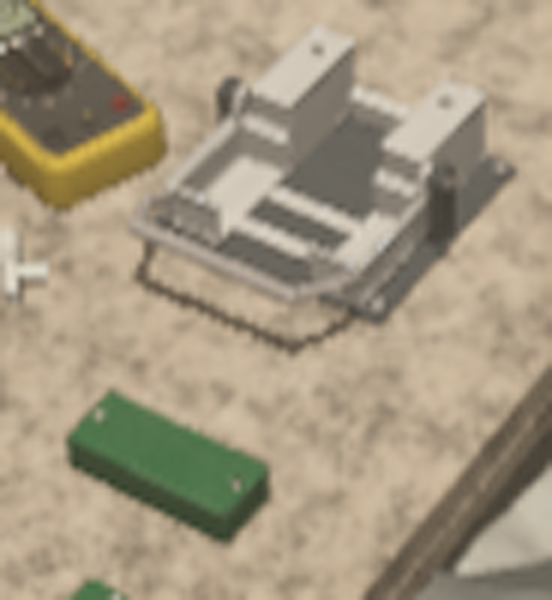

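```bash
cat > fit.py <<'E'
from h import *
from scipy.optimize import least_squares
t,s=load("top"),load("scene")
g=lambda p,o:np.float64(p)/6-.5+o
def W(q,P):
    P=np.float64(P); a=q[2]; return np.c_[q[0]+P[:,0]*np.cos(a)-P[:,1]*np.sin(a),q[1]+P[:,0]*np.sin(a)+P[:,1]*np.cos(a),P[:,2]]
m=1e-3
Ft=np.float64([(58,0,56),(58,-68,56),(30,-68,56),(-30,-68,56),(-58,-68,56),(-58,0,56),(50,118,48),(-50,118,48)])*m
It=g([(496,72),(606,70),(606,115),(612,212),(613,255),(502,259),(304,92),(310,260)],[200,175])
Fs=np.float64([(58,-68,56),(30,-68,56),(-30,-68,56),(-58,-68,56),(-58,0,56),(-30,0,56),(58,0,56),(50,118,48),(-50,118,48)])*m
Is=g([(322,27),(355,45),(447,80),(487,95),(427,157),(385,142),(247,90),(140,225),(297,292)],[210,180])
Mt=np.float64([(20,50,26),(20,-50,26),(-20,50,26),(-20,-50,26)])*m
def fit(F1,I1,F2,I2,q0):
    f=lambda q:np.r_[(proj(t,W(q,F1))-I1).ravel(),(proj(s,W(q,F2))-I2).ravel()]
    r=least_squares(f,q0,loss="soft_l1",x_scale=[.1,.1,.1]); print(r.x, np.round(f(r.x).reshape(-1,2),1).tolist()); return r.x
q0=list(ray(t,g([(497,165)],[200,175]),.05)[0][:2])+[0]
qf=fit(Ft,It,Fs,Is,q0)
# module: length along image vertical (world x) => yaw ~ +90deg
I1=g([(103,184),(103,345),(165,184),(165,345)],[200,175])
c0=list(ray(t,I1,.026).mean(0)[:2])
M=np.float64([(50,20,26),(-50,20,26),(50,-20,26),(-50,-20,26)])*m
I2=g([(68,437),(215,510),(112,390),(268,465)],[210,180])
qm=fit(M,I1,M,I2,c0+[0])
print(ray(t,I1,.026))
pl=lambda q,P:W(q,np.float64(P)*m)
L=[(pl(qm,[(50,20,26),(-50,20,26),(-50,-20,26),(50,-20,26),(50,20,26)]),(0,0,255))]
for sg in(1,-1): L.append((pl(qf,[(58*sg,0,56),(58*sg,-68,56),(30*sg,-68,56),(30*sg,0,56),(58*sg,0,56)]),(0,0,255)))
L.append((pl(qf,[(50,118,48),(-50,118,48)]),(0,0,255)))
for y in (18,28,48,58): L.append((pl(qf,[(30,y,11),(-30,y,11)]),(255,0,0)))
crop(t,200,175,320,245,5,"pics/a.png",L);crop(s,210,180,302,280,5,"pics/b.png",L)
a,b=cv2.imread("pics/a.png"),cv2.imread("pics/b.png")
b=cv2.resize(b,None,fx=.4,fy=.4) if 0 else b
cv2.imwrite("pics/fit_t.png",a)
E
python3 fit.py
```

```text
[ 0.51783391  0.13400263 -0.01022926] [[-0.6, 0.2], [-0.4, -0.1], [-0.1, -0.2], [-0.3, -0.4], [-0.1, -0.0], [-0.4, -0.0], [-0.6, 0.7], [-1.0, -0.7], [-0.4, -1.0], [0.9, -1.3], [0.4, -1.2], [0.8, -0.8], [0.1, 0.4], [-0.1, -0.1], [0.9, -0.6], [0.2, -0.2], [-0.2, 0.2]]
[ 0.47521454  0.36067601 -0.02203089] [[-0.9, -0.2], [-1.0, -0.4], [-0.4, -0.4], [-0.4, -0.7], [-0.1, -0.6], [2.0, 0.6], [0.5, -0.8], [0.9, -0.3]]
[[0.52485988 0.37643494 0.026     ]
 [0.42400464 0.37815738 0.026     ]
 [0.52304478 0.33820081 0.026     ]
 [0.4222147  0.34040607 0.026     ]]
```

View pics/fit_t.png

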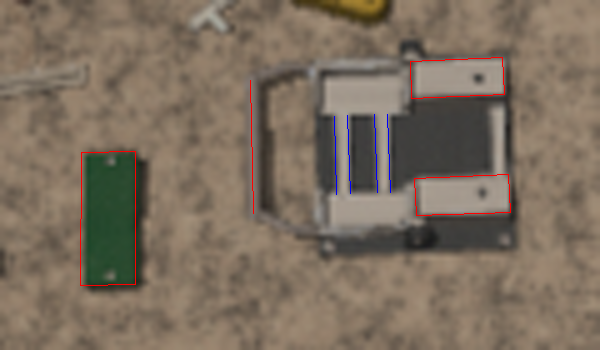

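>>> servo_tool:
  series: "0 0 0 0 0 -4 1; 0 0 0.1215 0 0 -4 1; 0 0 0.1215 0 0 0 1; 0 0 0 3.55 -4.6 0 1; 0 0 0 3.55 -4.6 0 1"
  force: 25

```text
time: 0.92
eef_pos: [0.2113, -0.5181, 0.3025]
tool_rot: [-0.0, 1.0, -0.011, 0.0]
contact_force: [1.5, 0.8, -1.1]
finger_gap: 0.0881
finger_force: 0.0
```

>>> servo_tool:
  series: "0 0 0 3.55 -4.6 0 1; 0 0 0 3.55 -4.6 0 1; 0 0 0 3.55 -4.6 0 1; 0 0 0 3.55 -4.6 0 1; 0 0 0 3.55 -4.6 0 1"

```text
time: 1.55
eef_pos: [0.394, -0.2911, 0.3029]
tool_rot: [0.0, 1.0, -0.01, 0.0]
contact_force: [0.6, -0.2, -0.3]
finger_gap: 0.088
finger_force: 0.0
```

>>> servo_tool:
  series: "0 0 0 3.55 -4.6 0 1; 0 0 0 0.33 -6 0 1; 0 0 0 0.33 -6 0 1; 0 0 0 0.33 -6 0 1; 0 0 0 0.33 -6 0 1"

```text
time: 2.17
eef_pos: [0.4475, -0.0058, 0.303]
tool_rot: [0.0, 1.0, -0.01, 0.0]
contact_force: [1.0, 0.4, 1.2]
finger_gap: 0.0879
finger_force: 0.0
```

>>> servo_tool:
  series: "0 0 0 0.34 -6.1 0 1; 0 0 0 0.34 -6.1 0 1; 0 0 0 0.34 -6.1 0 1; 0 0 0 0.34 -6.1 0 1; 0 0 0 0.34 -6.1 2 1"

```text
time: 2.8
eef_pos: [0.4713, 0.298, 0.2846]
tool_rot: [-0.001, 1.0, -0.01, 0.002]
contact_force: [0.9, -0.4, -0.1]
finger_gap: 0.0876
finger_force: 0.0
```

>>> servo_tool:
  series: "0 0 0 0.34 -6 4 1; 0 0 0 0 0 5 1; 0 0 0 0 0 5 1; 0 0 0 0 0 5 1; 0 0 0 0 0 1 1"

```text
time: 3.42
eef_pos: [0.4725, 0.3458, 0.0856]
tool_rot: [0.002, 1.0, -0.01, -0.003]
contact_force: [-0.6, -0.8, 0.8]
finger_gap: 0.0876
finger_force: 0.0
```

Run:
```python
from h import *
o=bot.observe();print(o["eef_pos"],o["q"],o["tool_rot"])
a,b=load("top"),load("scene")
crop(a,190,170,270,250,5,"pics/a.png");crop(b,200,200,280,280,5,"pics/b.png")
cv2.imwrite("pics/m1.png",np.hstack([cv2.imread("pics/a.png"),cv2.imread("pics/b.png")]))
```

```text
[0.4725336  0.34578071 0.08557729] [6.11385131e-01 5.54907657e-01 1.79476977e+00 3.82815463e-05
 7.98127642e-01 2.20229118e+00] [ 0.00179734  0.99994449 -0.01006805 -0.00253342]
```

View pics/m1.png

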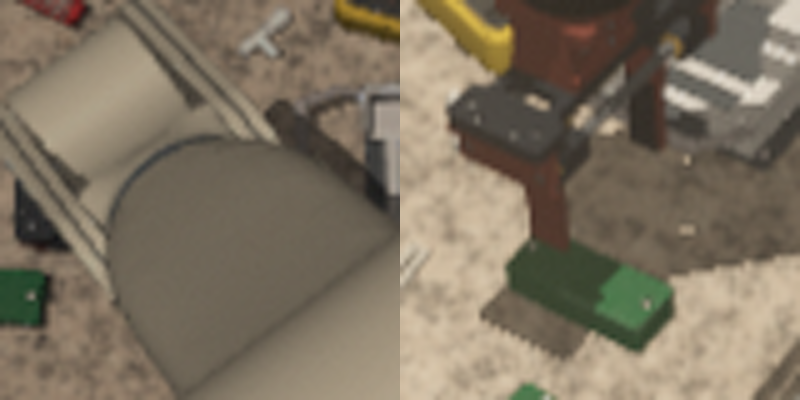

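>>> servo_tool:
  series: "0 0 0 0.2 -1.3 0 1; 0 0 0 0 0 2 1; 0 0 0 0 0 1.6 1; 0 0 0 0 0 0 1; 0 0 0 0 0 0 1"

```text
time: 4.15
eef_pos: [0.4767, 0.3599, 0.0524]
tool_rot: [0.0, 1.0, -0.01, -0.0]
contact_force: [0.4, 0.1, 0.1]
finger_gap: 0.0876
finger_force: 0.0
```

Run:
```python
from h import *
o=bot.observe();print(o["eef_pos"],o["q"])
b=load("scene")
print(proj(b,[(.4725,.3458+.049,.0856),(.4725,.3458-.049,.0856)]), "seen 230,249 ; ~251,230")
x,y,z=o["eef_pos"]
L=[([(x-.01,y+s*.044,z),(x+.01,y+s*.044,z),(x+.01,y+s*.0575,z),(x-.01,y+s*.0575,z),(x-.01,y+s*.044,z)],(0,0,255)) for s in(1,-1)]
crop(b,200,210,280,280,8,"pics/m2.png",L)
```

```text
[0.47673441 0.35989328 0.0523924 ] [ 6.26716158e-01  6.17813128e-01  1.78020158e+00 -3.35910850e-06
  7.44118328e-01  2.21781889e+00]
[[230.57374957 248.1227265 ]
 [249.41946882 227.92539143]] seen 230,249 ; ~251,230
```

View pics/m2.png

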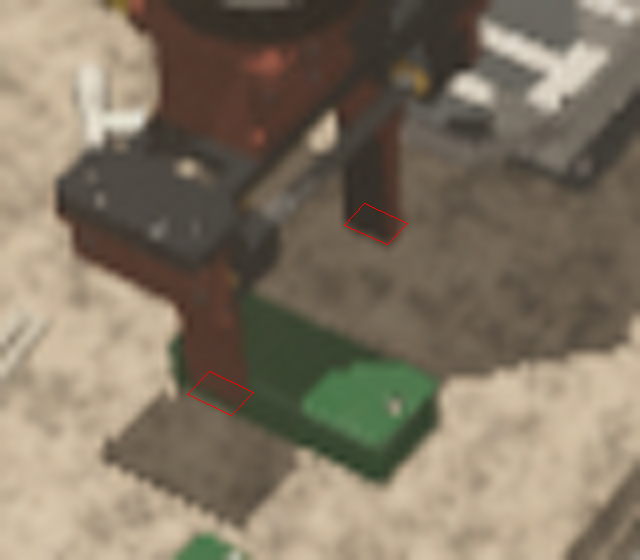

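>>> servo_tool:
  series: "0 0 0 0 0 2.5 1; 0 0 0 0 0 1.8 1; 0 0 0 0 0 0.3 1; 0 0 0 0 0 0 1; 0 0 0 0 0 0 0"

```text
time: 4.82
eef_pos: [0.4773, 0.3604, 0.0073]
tool_rot: [-0.0, 1.0, -0.01, 0.0]
contact_force: [0.6, -0.2, 0.2]
finger_gap: 0.0809
finger_force: 0.0
```

>>> servo_tool:
  series: "0 0 0 0 0 0 -1; 0 0 0 0 0 0 -1; 0 0 0 0 0 0 -1; 0 0 0 0 0 0 -1; 0 0 0 0 0 0 -1"

```text
time: 5.45
eef_pos: [0.4769, 0.3602, 0.0067]
tool_rot: [-0.0, 1.0, -0.01, 0.0]
contact_force: [-0.5, 1.0, 1.1]
finger_gap: 0.04
finger_force: 25.0
```

>>> servo_tool:
  series: "0 0 0 0 0 -3 -1; 0 0 0 0 0 -5 -1; 0 0 0 0 0 -4 -1; 0 0 0 0.8 3.2 0 -1; 0 0 0 0.8 3.2 0 -1"

```text
time: 6.08
eef_pos: [0.4916, 0.2953, 0.1272]
tool_rot: [-0.0, 1.0, -0.01, 0.0]
contact_force: [0.2, 0.3, -1.2]
finger_gap: 0.04
finger_force: 25.0
```

>>> servo_tool:
  series: "0 0 0 0.8 3.2 0 -1; 0 0 0 0.8 3.2 0 -1; 0 0 0 0.8 3.2 0 -1; 0 0 0 0.7 2.8 0 -1; 0 0 -0.01 0 0 0 -1"

```text
time: 6.7
eef_pos: [0.52, 0.1696, 0.1264]
tool_rot: [0.0, 1.0, -0.006, -0.0]
contact_force: [0.6, -0.5, -2.0]
finger_gap: 0.04
finger_force: 25.0
```

>>> servo_tool:
  series: "0 0 0 0 0 2 -1; 0 0 0 0 0 2 -1; 0 0 0 0 0 1 -1; 0 0 0 0 0 0 -1; 0 0 0 0 0 0 -1"

```text
time: 7.32
eef_pos: [0.5204, 0.1716, 0.0771]
tool_rot: [-0.0, 1.0, -0.005, 0.0]
contact_force: [0.3, 0.1, -2.0]
finger_gap: 0.0399
finger_force: 25.0
```

Run:
```python
from h import *
o=bot.observe();print(o["eef_pos"],o["q"])
a,b=load("top"),load("scene")
crop(a,230,170,310,240,5,"pics/a.png");crop(b,220,170,300,240,5,"pics/b.png")
cv2.imwrite("pics/m3.png",np.hstack([cv2.imread("pics/a.png"),cv2.imread("pics/b.png")]))
```

```text
[0.52040065 0.17155502 0.07712887] [2.96713435e-01 5.24464439e-01 1.88722153e+00 2.11558647e-05
 7.29028356e-01 1.87735845e+00]
```

View pics/m3.png

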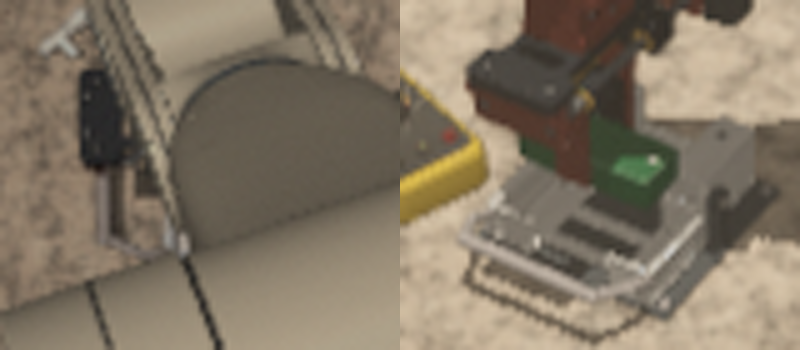

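>>> servo_tool:
  series: "0 0 0 0 0 1.5 -1; 0 0 0 0 0 1.5 -1; 0 0 0 0 0 1 -1; 0 0 0 0 0 0.5 -1; 0 0 0 0 0 0 -1"

```text
time: 8.05
eef_pos: [0.5197, 0.1711, 0.031]
tool_rot: [0.0, 1.0, -0.005, -0.0]
contact_force: [0.3, -0.2, -1.1]
finger_gap: 0.04
finger_force: 25.0
```

>>> servo_tool:
  series: "0 0 0 0 0 0.6 -1; 0 0 0 0 0 0.5 -1; 0 0 0 0 0 0.2 -1; 0 0 0 0 0 0 -1; 0 0 0 0 0 0 -1"

```text
time: 8.68
eef_pos: [0.5201, 0.1712, 0.0187]
tool_rot: [-0.0, 1.0, -0.005, 0.0]
contact_force: [0.1, 0.5, -1.0]
finger_gap: 0.04
finger_force: 25.0
```

>>> servo_tool:
  series: "0 0 0 0 0 0.1 -1; 0 0 0 0 0 0 0.4; 0 0 0 0 0 0 0.4; 0 0 0 0 0 0 0.4; 0 0 0 0 0 0 0.4"

```text
time: 9.3
eef_pos: [0.5201, 0.1712, 0.0177]
tool_rot: [-0.0, 1.0, -0.005, 0.0]
contact_force: [0.4, 0.3, -0.3]
finger_gap: 0.0613
finger_force: 0.0
```

>>> servo_tool:
  series: "0 0 0 0 0 -2 0.4; 0 0 0 0 0 -4 0.4; 0 0 0 0 0 -4 0.4; 0 0 0 0 -4 -1 0.4; 0 0 0 0 -4 0 0.4"

```text
time: 9.93
eef_pos: [0.5218, 0.2521, 0.1293]
tool_rot: [-0.001, 1.0, -0.006, 0.001]
contact_force: [1.1, -0.0, -0.5]
finger_gap: 0.0614
finger_force: 0.0
```

>>> servo_tool:
  series: "0 0 0 0 -4 0 0.4; 0 0 0 0 -4 0 0.4; 0 0 0 0 -4 0 0.4; 0 0 0 0 0 0 0.4; 0 0 0 0 0 0 0.4"

```text
time: 10.55
eef_pos: [0.5216, 0.3705, 0.1272]
tool_rot: [0.0, 1.0, -0.005, -0.0]
contact_force: [0.4, -0.2, 0.1]
finger_gap: 0.0614
finger_force: 0.0
```

```bash
sed -i 's/pics\/m3/pics\/x/' h.py
python3 - <<'E'
from h import *
o=bot.observe();print(o["eef_pos"],o["q"])
a,b=load("top"),load("scene")
crop(a,230,170,310,240,5,"pics/a.png");crop(b,220,170,300,240,5,"pics/b.png")
cv2.imwrite("pics/m4.png",np.hstack([cv2.imread("pics/a.png"),cv2.imread("pics/b.png")]))
E
```

```text
[0.52156541 0.37051918 0.12724708] [ 5.99176782e-01  5.58912122e-01  1.65533729e+00 -2.77150404e-04
  9.28508662e-01  2.17992634e+00]
```

View pics/m4.png

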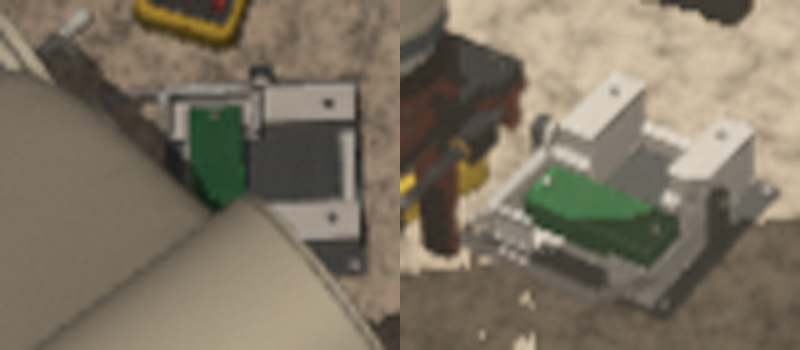

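>>> servo_tool:
  series: "0 0 0 0 4 0 0; 0 0 0 0 4 0 0; 0 0 0 -0.1 3 0 0; 0 0 0 0 1 0 0; 0 0 0 0 0 0 0"
  force: 12

```text
time: 11.28
eef_pos: [0.5202, 0.2506, 0.1279]
tool_rot: [-0.0, 1.0, -0.006, 0.0]
contact_force: [-0.2, -0.1, 0.3]
finger_gap: 0.0442
finger_force: 0.0
```

>>> servo_tool:
  series: "0 0 0 0 0 3 0; 0 0 0 0 0 3 0; 0 0 0 0 0 2 0; 0 0 0 0 0 1.2 0; 0 0 0 0 0 0.6 0"

```text
time: 11.9
eef_pos: [0.5199, 0.2515, 0.0292]
tool_rot: [0.0, 1.0, -0.005, -0.0]
contact_force: [0.5, 0.2, -0.3]
finger_gap: 0.0441
finger_force: 0.0
```

>>> servo_tool:
  series: "0 0 0 0 0 0 0; 0 0 0 0 0 0 -1; 0 0 0 0 0 0 -1; 0 0 0 0 0 0 -1; 0 0 0 0 0 0 -1"

```text
time: 12.52
eef_pos: [0.5202, 0.2539, 0.0301]
tool_rot: [-0.002, 1.0, -0.006, 0.001]
contact_force: [-4.3, 12.4, -0.3]
finger_gap: 0.0094
finger_force: 12.0
```

>>> servo_tool:
  series: "0 0 0 0 -0.2 0 -1; 0 0 0 0 -0.15 0 -1; 0 0 0 0 0 0 -1; 0 0 0 0 0 0 -1; 0 0 0 0 0 0 -1"

```text
time: 13.15
eef_pos: [0.5201, 0.2541, 0.0299]
tool_rot: [0.0, 1.0, -0.005, 0.0]
contact_force: [1.3, -5.9, 5.0]
finger_gap: 0.0096
finger_force: 12.0
```

```bash
python3 -c "
import numpy as np
a=np.r_[np.linspace(0,3.1416,46)]
y=11.8*np.cos(a);z=11.8*np.sin(a)
for i in range(9):print('; '.join(f'0 0 0 0 {y[k]-y[k+1]:.2f} {z[k]-z[k+1]:.2f} -1' for k in range(5*i,5*i+5)))"
```

```text
0 0 0 0 0.03 -0.82 -1; 0 0 0 0 0.09 -0.82 -1; 0 0 0 0 0.14 -0.81 -1; 0 0 0 0 0.20 -0.80 -1; 0 0 0 0 0.25 -0.78 -1
0 0 0 0 0.31 -0.76 -1; 0 0 0 0 0.36 -0.74 -1; 0 0 0 0 0.41 -0.71 -1; 0 0 0 0 0.46 -0.68 -1; 0 0 0 0 0.51 -0.65 -1
0 0 0 0 0.55 -0.61 -1; 0 0 0 0 0.59 -0.57 -1; 0 0 0 0 0.63 -0.53 -1; 0 0 0 0 0.67 -0.48 -1; 0 0 0 0 0.70 -0.44 -1
0 0 0 0 0.73 -0.39 -1; 0 0 0 0 0.75 -0.33 -1; 0 0 0 0 0.77 -0.28 -1; 0 0 0 0 0.79 -0.23 -1; 0 0 0 0 0.81 -0.17 -1
0 0 0 0 0.82 -0.11 -1; 0 0 0 0 0.82 -0.06 -1; 0 0 0 0 0.82 0.00 -1; 0 0 0 0 0.82 0.06 -1; 0 0 0 0 0.82 0.11 -1
0 0 0 0 0.81 0.17 -1; 0 0 0 0 0.79 0.23 -1; 0 0 0 0 0.77 0.28 -1; 0 0 0 0 0.75 0.34 -1; 0 0 0 0 0.73 0.39 -1
0 0 0 0 0.70 0.44 -1; 0 0 0 0 0.67 0.48 -1; 0 0 0 0 0.63 0.53 -1; 0 0 0 0 0.59 0.57 -1; 0 0 0 0 0.55 0.61 -1
0 0 0 0 0.51 0.65 -1; 0 0 0 0 0.46 0.68 -1; 0 0 0 0 0.41 0.71 -1; 0 0 0 0 0.36 0.74 -1; 0 0 0 0 0.31 0.76 -1
0 0 0 0 0.25 0.78 -1; 0 0 0 0 0.20 0.80 -1; 0 0 0 0 0.14 0.81 -1; 0 0 0 0 0.09 0.82 -1; 0 0 0 0 0.03 0.82 -1
```

>>> servo_tool:
  series: "0 0 0 0 0.1 -0.8 -1; 0 0 0 0 0.1 -0.8 -1; 0 0 0 0 0.15 -0.8 -1; 0 0 0 0 0.2 -0.8 -1; 0 0 0 0 0.25 -0.8 -1"

```text
time: 13.78
eef_pos: [0.52, 0.2474, 0.0705]
tool_rot: [-0.001, 1.0, -0.005, 0.0]
contact_force: [0.9, 5.3, -2.0]
finger_gap: 0.0099
finger_force: 12.0
```

>>> servo_tool:
  series: "0 0 0 0 0.31 -0.76 -1; 0 0 0 0 0.36 -0.74 -1; 0 0 0 0 0.41 -0.71 -1; 0 0 0 0 0.46 -0.68 -1; 0 0 0 0 0.51 -0.65 -1"

```text
time: 14.4
eef_pos: [0.5199, 0.2281, 0.1067]
tool_rot: [-0.002, 1.0, -0.005, 0.001]
contact_force: [-2.5, 11.6, 5.6]
finger_gap: 0.0095
finger_force: 12.0
```

>>> servo_tool:
  series: "0 0 0 0 0.4 -0.65 -1; 0 0 0 0 0.5 -0.6 -1; 0 0 0 0 0.63 -0.53 -1; 0 0 0 0 0.67 -0.48 -1; 0 0 0 0 0.7 -0.44 -1"

```text
time: 15.02
eef_pos: [0.5197, 0.1988, 0.134]
tool_rot: [-0.002, 1.0, -0.005, 0.001]
contact_force: [-3.3, 9.2, 8.2]
finger_gap: 0.0096
finger_force: 12.0
```

>>> servo_tool:
  series: "0 0 0 0 0.73 -0.39 -1; 0 0 0 0 0.75 -0.33 -1; 0 0 0 0 0.77 -0.28 -1; 0 0 0 0 0.79 -0.23 -1; 0 0 0 0 0.81 -0.17 -1"

```text
time: 15.65
eef_pos: [0.5193, 0.1592, 0.148]
tool_rot: [-0.001, 1.0, -0.005, 0.001]
contact_force: [-2.0, 5.6, 8.9]
finger_gap: 0.0097
finger_force: 12.0
```

>>> servo_tool:
  series: "0 0 0 0 0.82 -0.15 -1; 0 0 0 0 0.82 -0.1 -1; 0 0 0 0 0.82 0 -1; 0 0 0 0 0.82 0.06 -1; 0 0 0 0 0.82 0.11 -1"

```text
time: 16.27
eef_pos: [0.5187, 0.1171, 0.1471]
tool_rot: [0.0, 1.0, -0.005, 0.0]
contact_force: [1.5, 1.9, 0.7]
finger_gap: 0.0096
finger_force: 12.0
```

>>> servo_tool:
  series: "0 0 0 0 0.81 0.17 -1; 0 0 0 0 0.79 0.23 -1; 0 0 0 0 0.77 0.28 -1; 0 0 0 0 0.75 0.34 -1; 0 0 0 0 0.73 0.39 -1"

```text
time: 16.9
eef_pos: [0.518, 0.0787, 0.1323]
tool_rot: [0.0, 1.0, -0.005, -0.0]
contact_force: [2.2, 1.1, 1.7]
finger_gap: 0.0094
finger_force: 12.0
```

>>> servo_tool:
  series: "0 0 0 0 0.7 0.44 -1; 0 0 0 0 0.67 0.48 -1; 0 0 0 0 0.63 0.53 -1; 0 0 0 0 0.59 0.57 -1; 0 0 0 0 0.55 0.61 -1"

```text
time: 17.52
eef_pos: [0.5174, 0.0474, 0.1059]
tool_rot: [0.0, 1.0, -0.005, -0.0]
contact_force: [0.5, 1.2, 0.5]
finger_gap: 0.0091
finger_force: 12.0
```

>>> servo_tool:
  series: "0 0 0 0 0.51 0.65 -1; 0 0 0 0 0.46 0.68 -1; 0 0 0 0 0.41 0.71 -1; 0 0 0 0 0.36 0.74 -1; 0 0 0 0 0.31 0.76 -1"

```text
time: 18.15
eef_pos: [0.5172, 0.0266, 0.0704]
tool_rot: [0.0, 1.0, -0.005, -0.0]
contact_force: [-0.5, -5.4, 3.3]
finger_gap: 0.0096
finger_force: 12.0
```

>>> servo_tool:
  series: "0 0 0 0 0.35 0.78 -1; 0 0 0 0 0.25 0.8 -1; 0 0 0 0 0.15 0.81 -1; 0 0 0 0 0.09 0.82 -1; 0 0 0 0 0.03 0.6 -1"

```text
time: 18.77
eef_pos: [0.5171, 0.0183, 0.0322]
tool_rot: [0.0, 1.0, -0.005, -0.0]
contact_force: [-2.4, -3.9, 0.8]
finger_gap: 0.0093
finger_force: 12.0
```

>>> servo_tool:
  series: "0 0 0 0 0 0.2 -1; 0 0 0 0 0 0 -1; 0 0 0 0 0 0 -1; 0 0 0 0 0 0 -1; 0 0 0 0 0 0 -1"

```text
time: 19.4
eef_pos: [0.5172, 0.0182, 0.0307]
tool_rot: [0.0, 1.0, -0.005, -0.0]
contact_force: [-1.8, -6.2, -0.4]
finger_gap: 0.0096
finger_force: 12.0
```

>>> servo_tool:
  series: "0 0 0 0 0 0.2 -1; 0 0 0 0 0 0 -1; 0 0 0 0 0 0 0; 0 0 0 0 0 0 0; 0 0 0 0 0 0 0"

```text
time: 20.02
eef_pos: [0.5178, 0.0188, 0.029]
tool_rot: [-0.0, 1.0, -0.005, 0.0]
contact_force: [0.3, -0.2, 0.3]
finger_gap: 0.0363
finger_force: 0.0
```

>>> servo_tool:
  series: "0 0 0 0 0 -2 0; 0 0 0 0 0 -5 0; 0 0 0 0 0 -6 0; 0 0 0 0 0 -6 0; 0 0 0 -2 5 -2 0"

```text
time: 20.65
eef_pos: [0.5, -0.0301, 0.2432]
tool_rot: [0.0, 1.0, -0.003, 0.004]
contact_force: [0.1, -0.9, -1.0]
finger_gap: 0.0442
finger_force: 0.0
```

>>> servo_tool:
  series: "0 0 0 -2 5 0 0; 0 0 0 -2 5 0 0; 0 0 0 -2 5 0 0; 0 0 0 -2 5 0 0; 0 0 0 -2 5 0 0"

```text
time: 21.28
eef_pos: [0.3937, -0.2816, 0.2392]
tool_rot: [0.0, 1.0, -0.005, 0.0]
contact_force: [1.3, 0.2, 0.1]
finger_gap: 0.0439
finger_force: 0.0
```

Run:
```python
from h import *
o=bot.observe();print(o["eef_pos"],o["time"])
a,b=load("top"),load("scene")
crop(a,230,165,310,245,5,"pics/a.png");crop(b,220,160,300,240,5,"pics/b.png")
cv2.imwrite("pics/m5.png",np.hstack([cv2.imread("pics/a.png"),cv2.imread("pics/b.png")]))
```

```text
[ 0.39373252 -0.28164501  0.23919307] 21.275
```

View pics/m5.png

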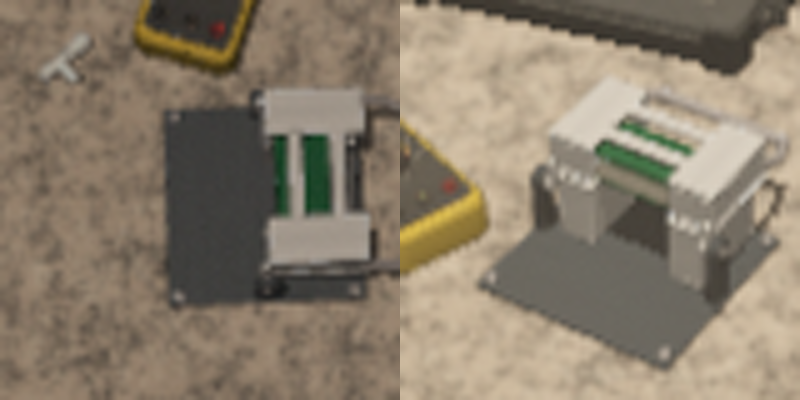

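Run:
```python
from h import *
t,s=load("top"),load("scene")
# green rows along fixture y at x=0.. in top view
for x in (.505,.518,.530):
    for c,n in((t,"top"),(s,"scene")):
        for z in ([.082] if n=="top" else [.082,.056]):
            ys=np.arange(.06,.15,.0005)
            p=proj(c,np.c_[np.full(len(ys),x),ys,np.full(len(ys),z)]).astype(np.float32)
            v=cv2.remap(c["image"].astype(np.float32),p[:,:1].copy(),p[:,1:].copy(),cv2.INTER_LINEAR)[:,0]
            g=v[:,1]-v[:,0]
            k=np.where(np.diff((g>15).astype(int))!=0)[0]
            print(x,n,z,[(round(float(ys[i]),4),'up' if g[i+1]>15 else 'dn') for i in k], g.max().round())
```

```text
0.505 top 0.082 [(0.0865, 'up'), (0.1045, 'dn'), (0.117, 'up'), (0.125, 'dn')] 41.0
0.505 scene 0.082 [(0.093, 'up'), (0.1005, 'dn'), (0.1175, 'up'), (0.132, 'dn')] 45.0
0.505 scene 0.056 [] 2.0
0.518 top 0.082 [(0.086, 'up'), (0.104, 'dn'), (0.117, 'up'), (0.125, 'dn')] 40.0
0.518 scene 0.082 [(0.0925, 'up'), (0.1, 'dn'), (0.116, 'up'), (0.1315, 'dn')] 45.0
0.518 scene 0.056 [(0.066, 'up'), (0.0735, 'dn'), (0.0905, 'up'), (0.1075, 'dn')] 44.0
0.53 top 0.082 [(0.0865, 'up'), (0.1035, 'dn'), (0.1165, 'up'), (0.125, 'dn')] 41.0
0.53 scene 0.082 [(0.0925, 'up'), (0.1005, 'dn'), (0.116, 'up'), (0.132, 'dn')] 45.0
0.53 scene 0.056 [(0.0665, 'up'), (0.074, 'dn'), (0.091, 'up'), (0.1065, 'dn')] 43.0
```

```bash
python3 -c "
from cell import bot
print(bot.finish_job())"
```

```text
the job is handed in; nothing more can be done
None
```

I handed the job in at about 21 s: the tray is closed on the fixed half, the module lies upside down across both landing blocks, and the robot is clear of everything; the one close margin is the module's centre, measured at about y -29 ± 1 mm, near the -28 mm end of the allowed range.

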